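# Fit a tang and hold the clamp lever level

## Task

Fit the tang into the maple handle: take the longest of the three upright steel rods out of the wooden block, push it foot first fully home into the bore in the top of the handle on the clamping stand, and let go of it. Only then press the stand's spring-loaded lever down with the fingers until it is level with the sight bar beside it, neither above nor below, and finish while still holding it there. Leave everything else where it stands.

Things in the scene. Friction and masses are not known exactly. Their poses are not given: they have to be found in the camera images.
- tang: the tang: the longest of three upright rods in the block, a plain round steel rod without a head, 10 mm diameter, 140 mm long, about 85 g, foot chamfered; origin at the centre of its foot (lower end), z axis along the rod upwards. It stands loosely in a 40 mm deep hole, its foot 10 mm above the bench, its top 150 mm above the bench
- block: fixed dark wooden block 170 x 60 x 50 mm (x, y, z) with three holes 11 mm wide and 40 mm deep in a row along its x axis, 55 mm apart; any of the rods may be in any hole; origin under its centre
- stand: fixed clamping stand, steel base plate 130 x 290 x 12 mm (x, y, z); the short maple handle stands upright at its +y end (y = +85 mm), the lever runs towards its -y end, a horizontal aluminium sight bar (10 mm wide, 120 mm long, top 69 mm above the bench) runs beside the lever on the -x side, centred at x = -55, y = -75 mm; origin under the plate's centre
- bore (a point): centre of the bore's mouth at the top of the maple handle (handle and brass ferrule 35 mm across): 110 mm above the bench, bore vertical, 12.5 mm diameter, 50 mm deep, flat closed bottom; the tang seated fully home stands out 90 mm
- lever (a joint): angle of the spring-loaded steel lever (rad): 0 at rest, raised 0.35 rad (20 degrees) above horizontal; grows as it is pressed down; 0.35 = level, its top flush in height with the sight bar; 0.6 = bottom stop. Pressed at its pad it takes about 4 N to start and about 8 N at level; it springs back when let go. Its hinge axis is the stand's x axis at y = +30 mm, 65 mm above the bench
- lever_pad (a point): centre of the top face of the lever's pad, a flat plate 46 mm (across) x 56 mm (along the lever), 115 mm from the hinge; moves with the lever: about 108 mm above the bench at rest, 69 mm when level, then at y = -85 mm of the stand
- short_rod: the shortest plain steel rod in the block (bystander): 10 mm diameter, 95 mm long; origin at the centre of its foot
- awl: bystander in the block: 10 mm steel shank with a maple ball 32 mm across on top, 111 mm tall in all; origin at the centre of its foot
- bowl_blank: bystander: dark jarrah bowl blank, a disc 110 mm across and 50 mm tall; origin under its centre
- calipers: bystander: stainless calipers lying flat, two bowed legs 150 mm long, 12 mm high; origin at the joint of the legs
- face_shield: bystander: plastic face shield standing upright, clear curved visor about 220 mm wide and 170 mm tall with a black brow band; origin under the centre of its curve
- glue_bottle: bystander: white glue bottle, 54 mm across, 150 mm tall; origin under its centre
- sanding_block: bystander: cork sanding block 50 x 80 x 35 mm; origin under its centre

How it is judged:
By the outcome, as a careful person would: the job done as asked, in the order asked, and still so for the second after the job is handed in, while the arm keeps its last pose, push and grip.
It also fails if it takes over 64 s, if anything falls off the work surface, if the arm or the gripper's body presses on something with over 40 N, if the wrist force passes 120 N, or if a joint passes its speed limit or range.

## Robot

A 6-joint arm with a two-finger parallel gripper is mounted at the origin on the work surface. World frame = base frame: x ahead of the robot, y to its left, z up, the work surface at z = 0. Lengths are in m, angles in rad, forces in N, time in s.
With the tool pointing down it reaches from about 0.3 to 0.775 m from the base axis. Payload 14.6 kg.
Tool frame: the origin (TCP) lies at the very end of the fingers, on their centre line; the grasp point (between the pads) lies 19 mm behind it; z points along the fingers, x is the direction in which the jaws open and shut, and the axes are right-handed (so a half turn about z gives the same grasp; the last joint's range is limited). The gripper opens to 94 mm and grips with 3 to 60 N. Pads are 16 mm wide; open, the fingers measure 119 mm over their backs; the gripper's body (75 mm by 177 mm) begins 78 mm behind the grasp point.
Start: joints at [1.234, 0.3, 1.521, -0, 1.321, -0.067], TCP at [0.147, 0.53, 0.205] pointing down, gripper open.
Joint ranges: [-3.03, 3.03], [-0.79, 2.21], [0.23, 2.52], [-1.04, 4.18], [0, 3.07], [-2.55, 2.55]. Speed limits (rad/s): [2.22, 2.22, 2.57, 3.14, 3.14, 3.14].

## Interface

Orientations are given as a unit quaternion [w, x, y, z].
In Python, from workcell import robot gives the robot as it stands. The module is installed in compiled form; this text tells all that it offers.
- The arm moves only by the tool servo_tool, never from a script. Its argument "commands" is a list that holds one entry, the list of rows, each a list of 7 numbers: the shift along the tool's x, y, z in mm, then the turn, a rotation vector about the tool's x, y, z in rad, then the finger opening in mm, from 0 to 94. A call has 1 to 5 rows; each row is the pose to reach, as a shift and turn from the pose commanded when the call began, along the tool's axes at that moment; what a row does not reach only later rows make up. A row lasts 1/12 s, in which the tool goes at most 41.7 mm and 7.16 degrees, less where a joint would pass 70% of its speed; a pose out of reach is approached as far as the arm can. A call with a gripper value outside its range is refused whole. The fingers move at their own pace and stop on an object; "force" is the grip in N (left out, the last holds). Time passes only in rows, so rows that repeat a pose let the fingers close. It gives the time, the measured TCP pose, the force and the opening at its end, in the units of the state.
- robot.read_state(): the state, without advancing time (a new reading comes with each control period).
- robot.capture(name): name is "scene" or "top" or "wrist"; returns a dict with "image" (400x640x3 uint8, red, green, blue), "intrinsics" (3x3 intrinsics, pixels), "R" (3x3) and "t" (3): a world point X has camera coordinates R X + t. Camera axes: x right, y down, z forward; pixel columns grow to the right and rows downward; lengths in m; the calibration is good to about 2 mm. A picture is of the moment at which its call begins. There is no depth.
- robot.hand_in(): hands the job in, once; it reports no verdict.
The state is a dict: "clock": time; "q": joint angles; "joint_vel": joint speeds; "joint_torque": joint torques, N m; "ee_pos": TCP position; "ee_rot": TCP orientation; "ft_force": force on the tool from outside, world axes, zero at the start; "ft_torque": the same for the moment, N m; "grip_width": finger opening in m.
Only numpy, scipy, OpenCV 4.12 (cv2) and the standard library are available. Lean on these libraries where they do the work, as an engineer would, in place of code of your own. Each camera call takes 0.05 s, during which the arm holds its last target.

## Working session

There is one attempt and no reset: what is moved stays moved. The work goes in short steps, Python scripts to look and compute and a tool call to move; the robot and the scene stay as the last step left them, time stands still between calls to the robot, and variables do not carry over. Pictures are saved under pics/ and viewed, and the job is handed in when it is done.

Besides the shell and the picture viewer there is one more tool, called by a JSON object that holds its "method" and its "body", one argument or row to a line. servo_tool: Moves the arm, as the interface text tells. Its arguments: {"type":"object","properties":{"commands":{"type":"array"},"force":{"type":"number"}},"required":["commands"]}

```bash
mkdir -p pics
cat > h.py <<'E'
import numpy as np, cv2, json
from workcell import robot
def snap(n,f):
    c=robot.capture(n); cv2.imwrite(f'pics/{f}.png',c['image'][:,:,::-1])
    np.savez(f'pics/{f}.npz',K=c['intrinsics'],R=c['R'],t=c['t']); return c
def crop(f,x0,y0,w,h,s):
    im=cv2.imread(f'pics/{f}.png')[y0:y0+h,x0:x0+w]
    cv2.imwrite(f'pics/{f}_c{x0}_{y0}.png',cv2.resize(im,None,fx=s,fy=s,interpolation=cv2.INTER_CUBIC))
def ray(f,u,v):
    d=np.load(f'pics/{f}.npz'); R,t,K=d['R'],d['t'],d['K']
    return -R.T@t, R.T@np.linalg.inv(K)@np.array([u,v,1.])
def atz(f,u,v,z):
    o,r=ray(f,u,v); return o+r*(z-o[2])/r[2]
def proj(f,X):
    d=np.load(f'pics/{f}.npz'); p=d['K']@(d['R']@np.array(X)+d['t']); return p[:2]/p[2]
def tri(obs):
    A=0;b=0
    for f,u,v in obs:
        o,r=ray(f,u,v); r=r/np.linalg.norm(r); P=np.eye(3)-np.outer(r,r); A=A+P; b=b+P@o
    return np.linalg.solve(A,b)
E
python3 - <<'E'
from h import *
for n in('scene','top','wrist'):
    snap(n,n+'0'); d=np.load(f'pics/{n}0.npz'); print(n,(-d['R'].T@d['t']).round(3),d['K'][0,0],d['R'].round(2).tolist())
s=robot.read_state(); print(s)
E
```

```text
scene [1.243 0.553 0.825] 474.25488975310407 [[-0.71, 0.71, 0.01], [0.42, 0.43, -0.8], [-0.57, -0.56, -0.6]]
top [ 0.318 -0.121  1.556] 510.6070749165818 [[0.02, -1.0, -0.01], [-0.99, -0.02, -0.16], [0.16, 0.02, -0.99]]
wrist [0.081 0.548 0.383] 332.51364431325743 [[0.27, 0.96, -0.0], [0.94, -0.26, 0.24], [0.23, -0.06, -0.97]]
{'clock': 0.15, 'q': array([ 1.23438769e+00,  3.00336452e-01,  1.52142446e+00,  1.24536208e-05,
        1.32068787e+00, -6.65906101e-02]), 'joint_vel': array([ 1.81988021e-05, -3.58735080e-03, -1.31177922e-03, -5.83141993e-04,
        8.33554881e-04,  6.56538520e-04]), 'joint_torque': array([-1.17182139e-03, -5.31942952e+01, -3.52834046e+01,  7.07682408e-02,
        2.35455588e-02, -6.87286797e-05]), 'ee_pos': array([0.14653712, 0.52992085, 0.20502645]), 'ee_rot': array([ 2.30951491e-04,  7.95788537e-01,  6.05574456e-01, -3.60469343e-04]), 'ft_force': array([ 0.28090833, -0.42783766, -0.42875292]), 'ft_torque': array([ 0.05151106,  0.0060971 , -0.0043401 ]), 'grip_width': 0.0939512362893568}
```

```bash
ls pics
```

```text
scene0.npz
scene0.png
top0.npz
top0.png
wrist0.npz
wrist0.png
```

View pics/scene0.png

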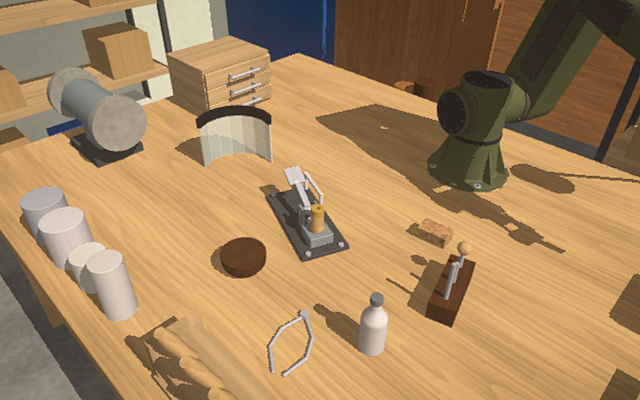

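View pics/top0.png

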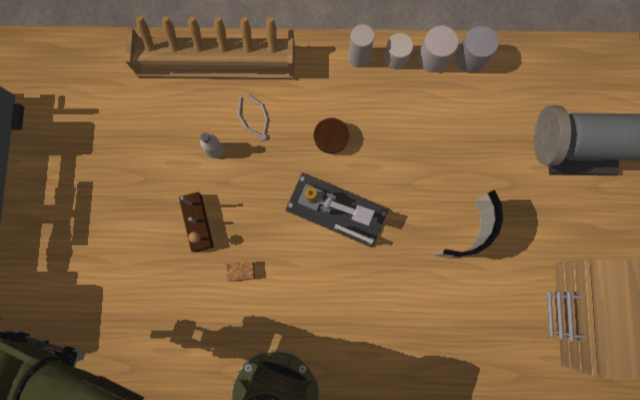

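View pics/wrist0.png

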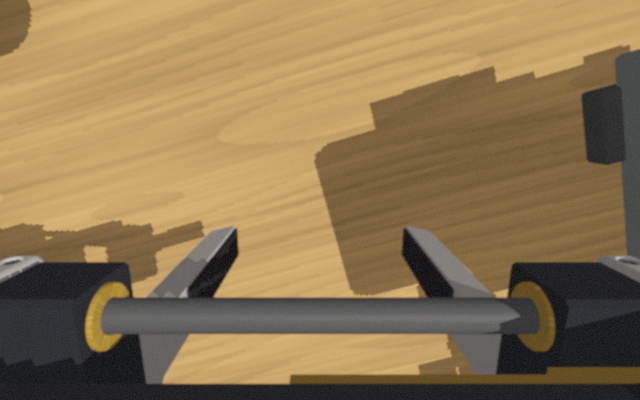

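The scene and top views show everything. The block is at about (197,222) in top and the stand at about (338,210). I'll enlarge both.

Run:
```python
from h import *
crop('top0',165,180,90,80,8);crop('top0',280,165,125,90,6)
crop('scene0',400,220,100,110,5);crop('scene0',255,155,110,110,5)
```

```text
(no output)
```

View pics/top0_c165_180.png

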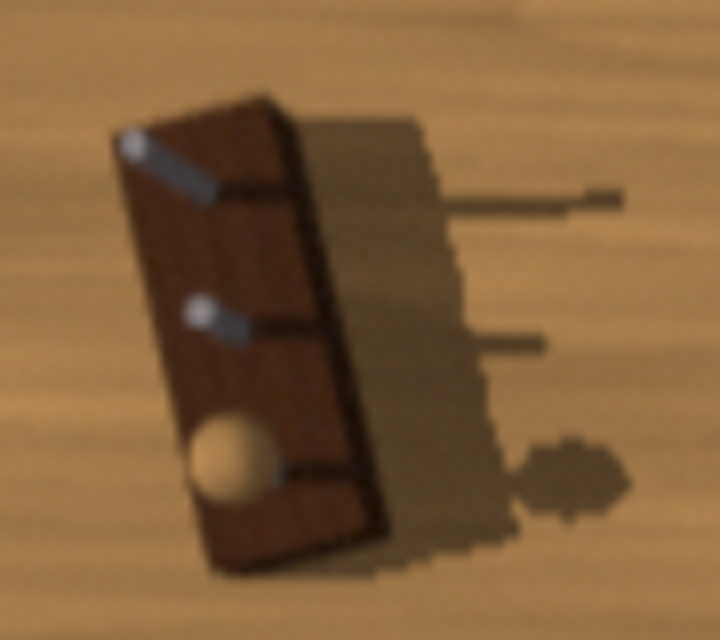

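View pics/top0_c280_165.png

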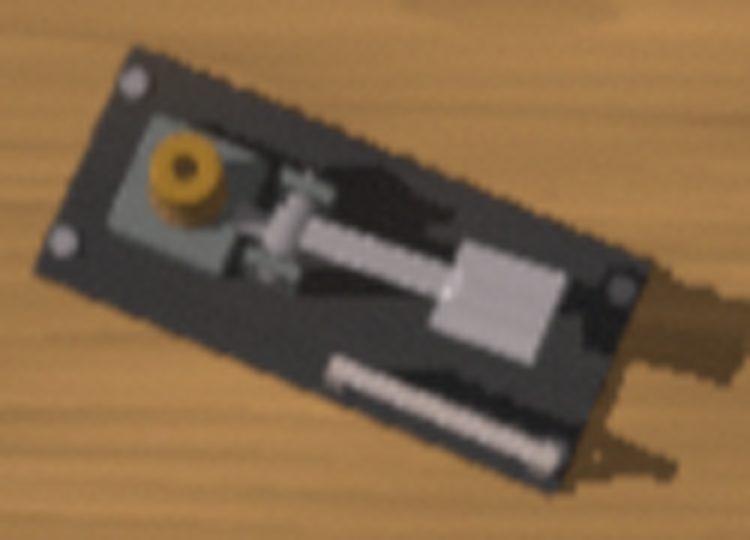

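View pics/scene0_c400_220.png

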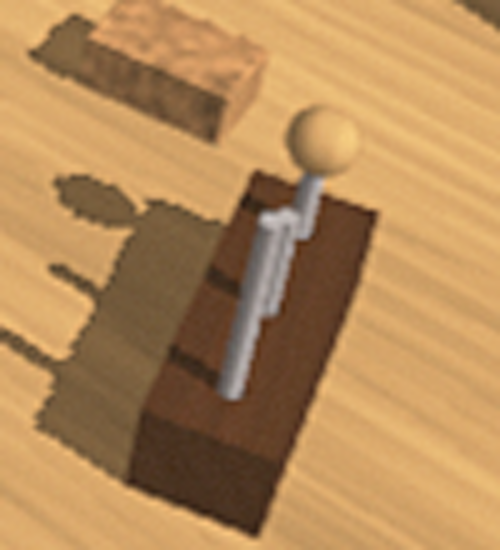

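View pics/scene0_c255_155.png

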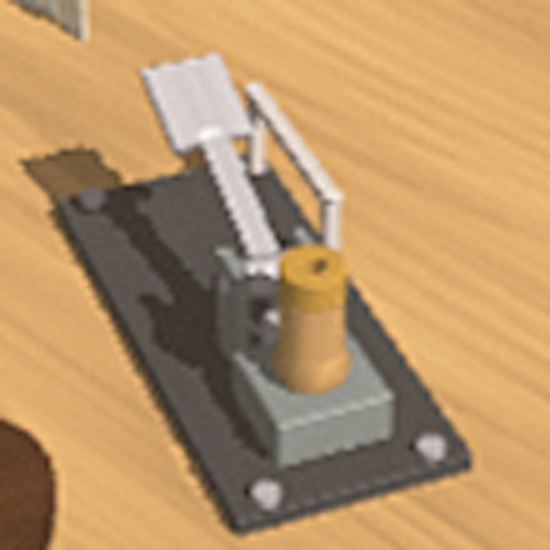

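Run:
```python
from h import *
def T(x0,y0,s,X,Y): return x0+(X+.5)/s-.5, y0+(Y+.5)/s-.5
t=lambda X,Y:T(165,180,8,X,Y); t2=lambda X,Y:T(280,165,6,X,Y)
s=lambda X,Y:T(400,220,5,X,Y); s2=lambda X,Y:T(255,155,5,X,Y)
print('tang top',atz('top0',*t(133,144),.15),atz('scene0',*s(267,220),.15),tri([('top0',*t(133,144)),('scene0',*s(267,220))]))
print('tang at block top',atz('top0',*t(209,195),.05),atz('scene0',*s(231,392),.05))
print('short top',atz('top0',*t(201,311),.105)); print('awl',atz('top0',*t(234,458),.105))
print('block corners',[atz('top0',*t(*p),.05).round(4)[:2] for p in((113,130),(268,98),(388,535),(215,572))])
print('bore',atz('top0',*t2(184,166),.11),atz('scene0',*s2(319,265),.11),tri([('top0',*t2(184,166)),('scene0',*s2(319,265))]))
print('plate',[atz('top0',*t2(*p),.012).round(4)[:2] for p in((137,48),(650,265),(555,493),(37,270))])
print('pad',[atz('top0',*t2(*p),z).round(4)[:2] for p,z in(((465,240),.098),((565,272),.118),((533,362),.118),((430,325),.098))])
print('bar',[atz('top0',*t2(*p),.069).round(4)[:2] for p in((333,365),(557,455))])
```

```text
tang top [0.5538056 0.2662489 0.15     ] [0.55629178 0.26426805 0.15      ] [0.55462498 0.26512876 0.14931002]
tang at block top [0.55165071 0.26406927 0.05      ] [0.55657525 0.2673188  0.05      ]
short top [0.50091697 0.2505121  0.105     ]
awl [0.44825129 0.23569104 0.105     ]
block corners [array([0.5758, 0.3016]), array([0.5889, 0.2439]), array([0.4257, 0.1906]), array([0.411 , 0.2539])]
bore [ 0.58187448 -0.09463478  0.11      ] [ 0.58107241 -0.093047    0.11      ] [ 0.58134777 -0.09397293  0.10979333]
plate [array([ 0.6612, -0.0675]), array([ 0.5523, -0.3309]), array([ 0.4356, -0.2824]), array([ 0.5447, -0.0189])]
pad [array([ 0.55  , -0.2304]), array([ 0.5322, -0.2762]), array([ 0.489 , -0.2611]), array([ 0.5085, -0.2137])]
bar [array([ 0.4918, -0.1684]), array([ 0.4497, -0.2775])]
```

{"method": "servo_tool", "body": {
  "commands": [
    [[-61,193,0,0,0,-0.56,94],[-61,193,0,0,0,-0.56,94],[-61,193,0,0,0,-0.56,94],[-61,193,0,0,0,-0.56,94],[-61,193,0,0,0,-0.56,94]]
  ],
  "force": 40
}}

```text
clock: 0.57
ee_pos: [0.3083, 0.4247, 0.2054]
ee_rot: [-0.0, 0.596, 0.803, -0.0]
ft_force: [0.4, 0.2, 1.0]
grip_width: 0.0936
```

```bash
cat >> h.py <<'E'
from scipy.spatial.transform import Rotation as Rn
def rot(s): q=s['ee_rot']; return Rn.from_quat([q[1],q[2],q[3],q[0]])
def plan(X,yawdeg):
    "shift (mm) and turn needed, tool axes; yaw = world angle of tool x, tool down"
    s=robot.read_state(); R=rot(s); a=np.radians(yawdeg)
    G=Rn.from_matrix(np.array([[np.cos(a),np.sin(a),0],[np.sin(a),-np.cos(a),0],[0,0,-1]]).T if 0 else np.column_stack([[np.cos(a),np.sin(a),0],[np.sin(a),-np.cos(a),0],[0,0,-1]]))
    d=R.inv().apply(np.array(X)-s['ee_pos'])*1000
    print('t',round(s['clock'],2),'pos',s['ee_pos'].round(4),'yaw',np.degrees(np.arctan2(*R.as_matrix()[[1,0],0])).round(2),'F',s['ft_force'].round(1),'T',s['ft_torque'].round(2),'w',round(s['grip_width']*1000,1),'tilt z',R.as_matrix()[:,2].round(4))
    print('shift',d.round(1),'turn',(R.inv()*G).as_rotvec().round(4))
E
python3 -c "
from h import *
plan([.555,.265,.205],106.5)"
```

```text
t 0.57 pos [0.3083 0.4247 0.2054] yaw 106.86 F [0.4 0.2 1. ] T [ 0.03 -0.01  0.02] w 93.6 tilt z [-1.e-04 -1.e-04 -1.e+00]
shift [-224.4  189.8    0.4] turn [-0.0002  0.      0.0063]
```

{"method": "servo_tool", "body": {
  "commands": [
    [[-140,119,0,0,0,0,94],[-140,119,0,0,0,0,94],[-140,119,0,0,0,0,94],[-140,119,0,0,0,0,94],[-140,119,0,0,0,0,94]]
  ]
}}

```text
clock: 0.98
ee_pos: [0.4644, 0.3224, 0.2051]
ee_rot: [0.0, 0.599, 0.8, -0.0]
ft_force: [0.0, 1.0, 0.1]
grip_width: 0.0939
```

```bash
python3 -c "
from h import *
plan([.555,.265,.205],106.5)"
```

```text
t 0.98 pos [0.4644 0.3224 0.2051] yaw 106.33 F [0.  1.  0.1] T [ 0.02 -0.01  0.04] w 93.9 tilt z [ 1.e-04 -7.e-04 -1.e+00]
shift [-80.5  70.8   0.1] turn [-0.0001  0.0007 -0.0029]
```

{"method": "servo_tool", "body": {
  "commands": [
    [[-80,71,0,0,0,0,94],[-80,71,0,0,0,0,94],[-80,71,0,0,0,0,94],[-80,71,0,0,0,0,94],[-80,71,0,0,0,0,94]]
  ]
}}

```text
clock: 1.4
ee_pos: [0.5525, 0.268, 0.2046]
ee_rot: [-0.0, 0.599, 0.801, -0.001]
ft_force: [-0.6, 0.5, 0.2]
grip_width: 0.0941
```

```bash
python3 -c "
from h import *
plan([.555,.265,.205],106.5)
snap('wrist','w1')"
```

```text
t 1.4 pos [0.5525 0.268  0.2046] yaw 106.39 F [-0.6  0.5  0.2] T [ 0.06  0.08 -0.04] w 94.1 tilt z [-1.2e-03 -4.0e-04 -1.0e+00]
shift [-3.6  1.6 -0.4] turn [-0.0013  0.0001 -0.0019]
```

View pics/w1.png

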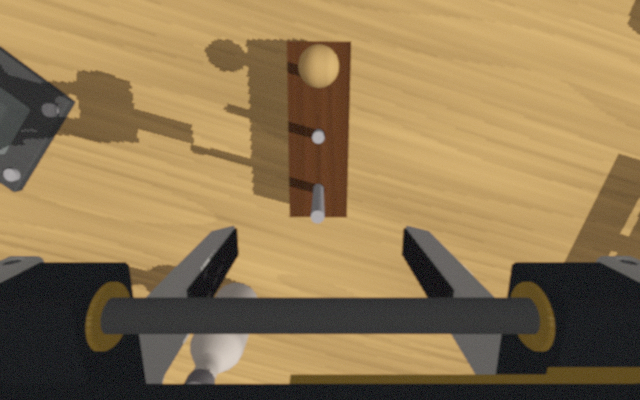

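Run:
```python
from h import *
d=np.load('pics/w1.npz');print(-d['R'].T@d['t'])
crop('w1',270,30,100,200,4)
for n,X in(('tt',[.5545,.265,.15]),('tcp',robot.read_state()['ee_pos'])): print(n,proj('w1',X))
```

```text
[0.48704141 0.24827872 0.38310064]
tt [315.92677387 216.86757989]
tcp [322.57983711 241.79159978]
```

View pics/w1_c270_30.png

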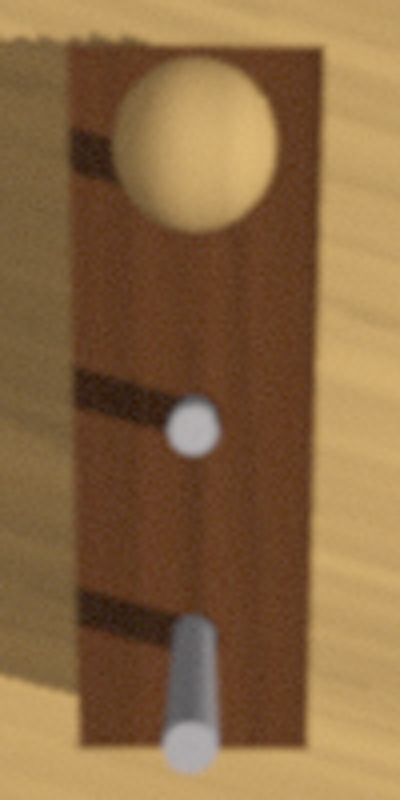

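Run:
```python
from h import *
f=lambda X,Y:(270+(X+.5)/4-.5,30+(Y+.5)/4-.5)
print('top',atz('w1',*f(190,747),.15),'base',atz('w1',*f(193,630),.05),'short',atz('w1',*f(193,430),.105))
print([atz('w1',*f(*p),.05)[:2].round(4) for p in((68,47),(322,47),(306,746),(81,746))])
plan([.555,.2645,.085],106.5)
```

```text
top [0.5538932  0.26573467 0.15      ] base [0.55248175 0.26523739 0.05      ] short [0.50139733 0.250656   0.105     ]
[array([0.4288, 0.199 ]), array([0.4122, 0.2553]), array([0.5738, 0.3022]), array([0.5903, 0.2459])]
t 1.45 pos [0.5517 0.2688 0.2049] yaw 106.47 F [-0.3  0.9 -0. ] T [ 0.11  0.06 -0.  ] w 94.1 tilt z [-1.e-03 -2.e-04 -1.e+00]
shift [ -5.1   2.  119.9] turn [-0.001  -0.0001 -0.0006]
```

{"method": "servo_tool", "body": {
  "commands": [
    [[-3.5,1.3,0,0,0,0,94],[-3.5,1.3,30,0,0,0,94],[-3.5,1.3,60,0,0,0,94],[-3.5,1.3,60,0,0,0,94],[-3.5,1.3,60,0,0,0,94]]
  ]
}}

```text
clock: 1.87
ee_pos: [0.5533, 0.2663, 0.1453]
ee_rot: [-0.001, 0.598, 0.802, -0.001]
ft_force: [0.5, 0.0, 1.0]
grip_width: 0.0938
```

```bash
python3 -c "
from h import *
plan([.554,.2657,.085],106.2)
snap('wrist','w2')
crop('w2',200,100,240,200,3)
plan([.554,.2657,.085],106.2)"
```

```text
t 1.87 pos [0.5533 0.2663 0.1453] yaw 106.56 F [0.5 0.  1. ] T [ 0.07 -0.02 -0.02] w 93.8 tilt z [-2.e-03 -8.e-04 -1.e+00]
shift [-0.7  0.6 60.3] turn [-0.0022  0.0002  0.0063]
t 1.92 pos [0.5542 0.2665 0.1469] yaw 106.55 F [ 0.4 -0.2  0.5] T [ 0.05 -0.08 -0.02] w 94.3 tilt z [ 8.e-04  3.e-04 -1.e+00]
shift [-0.7 -0.5 61.9] turn [ 0.0008 -0.0001  0.0062]
```

View pics/w2_c200_100.png

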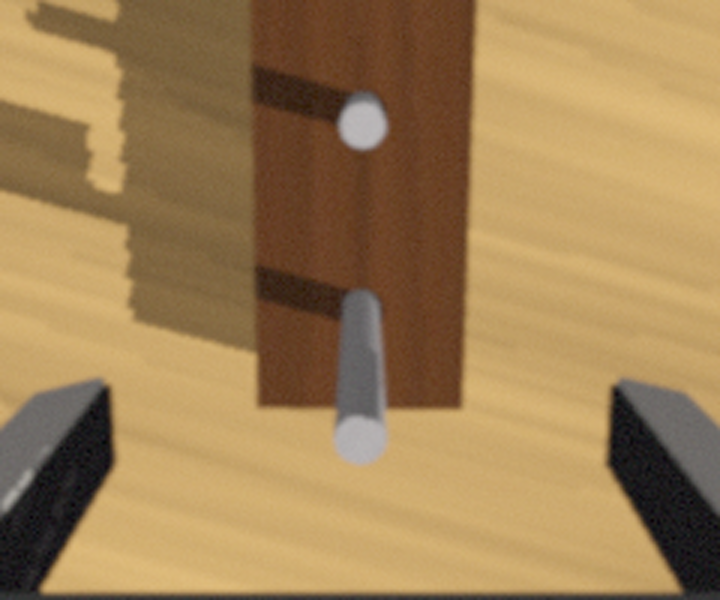

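{"method": "servo_tool", "body": {
  "commands": [
    [[-0.3,0.8,30,0,0,0,94],[-0.3,0.8,61,0,0,0,94],[-0.3,0.8,61,0,0,0,94],[-0.3,0.8,61,0,0,0,40],[-0.3,0.8,61,0,0,0,40]]
  ]
}}

```text
clock: 2.33
ee_pos: [0.5562, 0.2664, 0.0874]
ee_rot: [0.001, 0.598, 0.801, 0.001]
ft_force: [0.2, 0.5, 0.5]
grip_width: 0.0838
```

{"method": "servo_tool", "body": {
  "commands": [
    [[0,0,0,0,0,0,5],[0,0,0,0,0,0,5],[0,0,0,0,0,0,5],[0,0,0,0,0,0,5],[0,0,0,0,0,0,5]]
  ],
  "force": 40
}}

```text
clock: 2.75
ee_pos: [0.5552, 0.2658, 0.0849]
ee_rot: [0.0, 0.598, 0.801, 0.0]
ft_force: [0.3, 0.3, -1.5]
grip_width: 0.0502
```

```bash
python3 -c "
from h import *
plan([.554,.2657,.085],106.2)"
```

```text
t 2.75 pos [0.5552 0.2658 0.0849] yaw 106.5 F [ 0.3  0.3 -1.5] T [ 0.    0.01 -0.02] w 50.2 tilt z [ 5.e-04  2.e-04 -1.e+00]
shift [ 0.2 -1.2 -0.1] turn [ 0.0005 -0.      0.0052]
```

{"method": "servo_tool", "body": {
  "commands": [
    [[0,0,0,0,0,0,5],[0,0,0,0,0,0,5],[0,0,0,0,0,0,5],[0,0,0,0,0,0,5],[0,0,0,0,0,0,5]]
  ]
}}

```text
clock: 3.17
ee_pos: [0.5551, 0.2658, 0.0844]
ee_rot: [-0.0, 0.598, 0.801, -0.0]
ft_force: [-0.4, 0.8, -0.4]
grip_width: 0.0171
```

{"method": "servo_tool", "body": {
  "commands": [
    [[0,0,0,0,0,0,5],[0,0,0,0,0,0,5],[0,0,0,0,0,0,5],[0,0,0,0,0,0,5],[0,0,0,0,0,0,5]]
  ]
}}

```text
clock: 3.58
ee_pos: [0.555, 0.266, 0.0844]
ee_rot: [-0.0, 0.598, 0.801, 0.0]
ft_force: [0.1, 2.9, -1.1]
grip_width: 0.0093
```

```bash
python3 -c "
from h import *
plan([.554,.2657,.085],106.2)"
```

```text
t 3.58 pos [0.555  0.266  0.0844] yaw 106.51 F [ 0.1  2.9 -1.1] T [0.75 0.19 0.  ] w 9.3 tilt z [-1.e-04  3.e-04 -1.e+00]
shift [-0.  -1.1 -0.6] turn [-0.     -0.0003  0.0053]
```

{"method": "servo_tool", "body": {
  "commands": [
    [[0,0,-10,0,0,0,5],[0,0,-25,0,0,0,5],[0,0,-45,0,0,0,5],[0,0,-65,0,0,0,5],[0,0,-85,0,0,0,5]]
  ]
}}

```text
clock: 4.0
ee_pos: [0.5551, 0.2654, 0.1706]
ee_rot: [0.0, 0.598, 0.801, -0.0]
ft_force: [-0.7, -0.1, 0.1]
grip_width: 0.0095
```

{"method": "servo_tool", "body": {
  "commands": [
    [[0,0,-25,0,0,0,5],[0,0,-50,0,0,0,5],[0,0,-65,0,0,0,5],[0,0,-70,0,0,0,5],[0,0,-70,0,0,0,5]]
  ]
}}

```text
clock: 4.42
ee_pos: [0.5554, 0.2657, 0.2406]
ee_rot: [0.001, 0.598, 0.801, 0.001]
ft_force: [0.6, 0.1, -0.5]
grip_width: 0.0094
```

```bash
python3 -c "
from h import *
plan([.5813,-.094,.239],110)
snap('scene','s1');snap('top','t1');snap('wrist','w3');crop('s1',370,130,160,160,4)"
```

```text
t 4.42 pos [0.5554 0.2657 0.2406] yaw 106.49 F [ 0.6  0.1 -0.5] T [ 0.03  0.01 -0.02] w 9.4 tilt z [ 1.9e-03  3.0e-04 -1.0e+00]
shift [-352.2  -77.3    1.5] turn [ 0.0019  0.0003 -0.0613]
```

View pics/s1_c370_130.png

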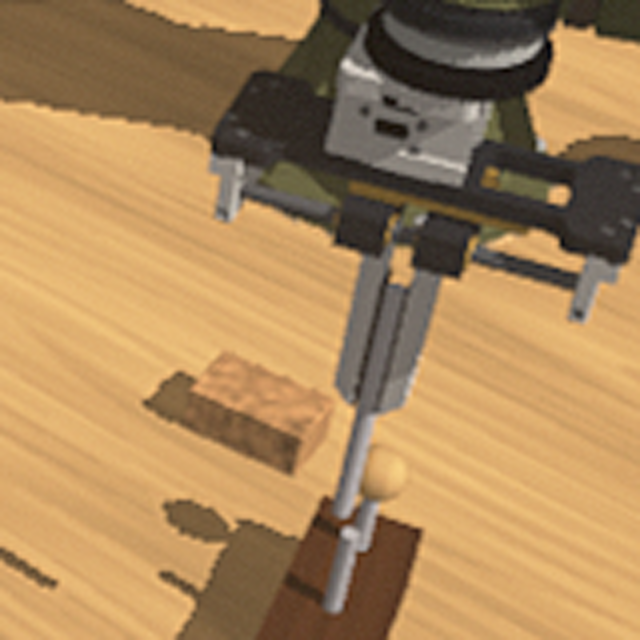

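View pics/w3.png

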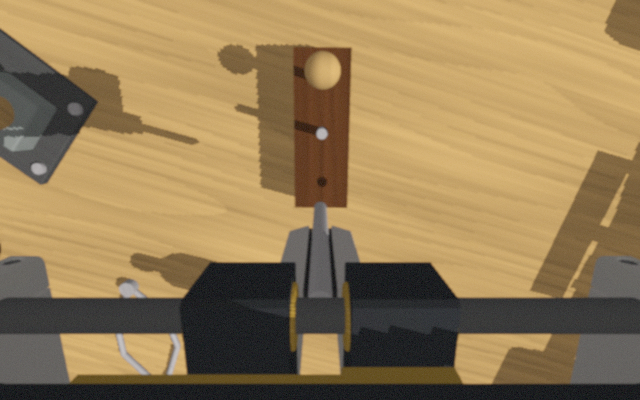

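{"method": "servo_tool", "body": {
  "commands": [
    [[-40,-9,0,0,0,0,5],[-75,-17,0,0,0,0,5],[-110,-25,0,0,0,0,5],[-145,-32,0,0,0,0,5],[-180,-40,0,0,0,0,5]]
  ]
}}

```text
clock: 4.98
ee_pos: [0.5674, 0.0802, 0.2382]
ee_rot: [-0.001, 0.598, 0.801, -0.001]
ft_force: [0.6, -0.1, -0.8]
grip_width: 0.0096
```

{"method": "servo_tool", "body": {
  "commands": [
    [[-40,-9,0,0,0,0,5],[-80,-17,0,0,0,0,5],[-120,-25,0,0,0,0,5],[-155,-34,0,0,0,0,5],[-172,-37,0,0,0,0,5]]
  ]
}}

```text
clock: 5.4
ee_pos: [0.5805, -0.0975, 0.238]
ee_rot: [-0.001, 0.599, 0.8, -0.001]
ft_force: [0.0, -0.5, -0.7]
grip_width: 0.0095
```

{"method": "servo_tool", "body": {
  "commands": [
    [[0,0,0,0,0,0,5],[0,0,0,0,0,0,5]]
  ]
}}

```text
clock: 5.57
ee_pos: [0.5809, -0.094, 0.2382]
ee_rot: [-0.001, 0.599, 0.801, -0.0]
ft_force: [0.0, 0.3, -0.7]
grip_width: 0.0094
```

```bash
python3 -c "
from h import *
plan([.5813,-.094,.239],106.5)
snap('wrist','w4');snap('scene','s2');snap('top','t2');crop('w4',250,100,140,130,5);crop('s2',270,120,110,130,5)
plan([.5813,-.094,.239],106.5)"
```

```text
t 5.57 pos [ 0.5809 -0.094   0.2382] yaw 106.41 F [ 0.   0.3 -0.7] T [ 0.05  0.04 -0.  ] w 9.4 tilt z [-1.9e-03  5.0e-04 -1.0e+00]
shift [-0.1  0.4 -0.8] turn [-0.0017 -0.0011 -0.0016]
t 5.72 pos [ 0.5812 -0.0923  0.2391] yaw 106.57 F [-0.3  0.7 -1.1] T [ 0.04  0.01 -0.03] w 9.4 tilt z [-6.e-04  3.e-04 -1.e+00]
shift [-1.6 -0.3  0.1] turn [-0.0005 -0.0004  0.0013]
```

View pics/w4_c250_100.png

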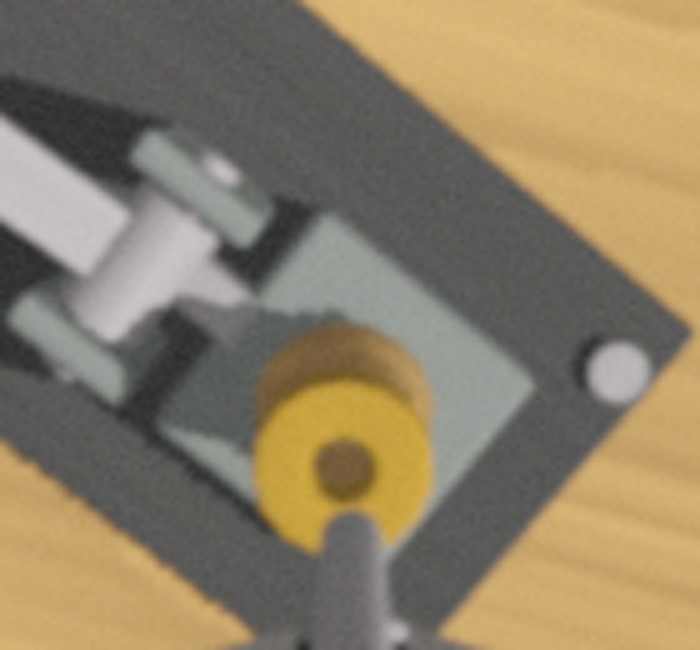

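View pics/s2_c270_120.png

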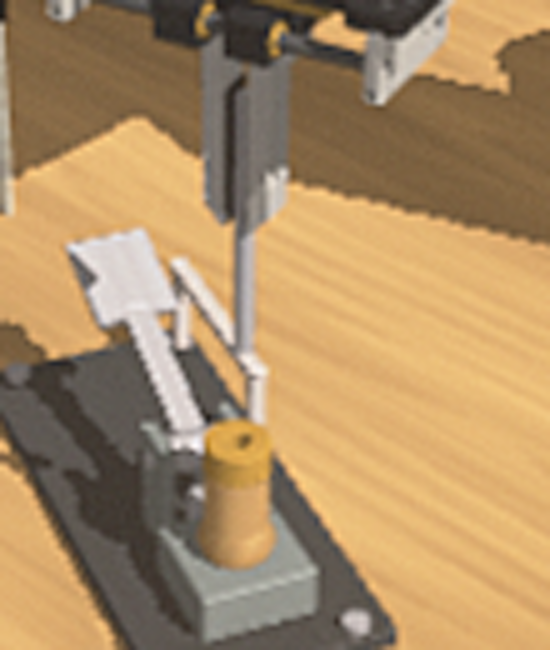

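View pics/t2.png

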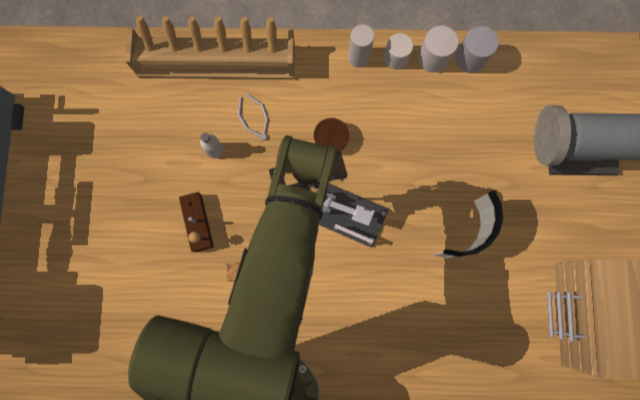

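Run:
```python
from h import *
f=lambda X,Y:(250+(X+.5)/5-.5,100+(Y+.5)/5-.5)
g=lambda X,Y:(270+(X+.5)/5-.5,120+(Y+.5)/5-.5)
b=atz('w4',*f(345,467),.11); print('bore',b, 'scene',atz('s2',*g(239,440),.11))
for z in(.160,.164,.168): print(z,'foot',atz('w4',*f(351,540),z))
print('foot scene/wrist', tri([('s2',*g(244,353)),('w4',*f(351,540))]))
print('rod at fingertips scene',atz('s2',*g(246,228),.239),'foot',atz('s2',*g(244,353),.164))
s=robot.read_state();print(s['ee_pos'])
# predicted proj of vertical rod foot from tcp
X=np.array([.581,-.0932,.164]);print('proj foot',proj('w4',X),f(351,540))
```

```text
bore [ 0.58084288 -0.09579439  0.11      ] scene [ 0.58282492 -0.09477946  0.11      ]
0.16 foot [ 0.58139405 -0.09447427  0.16      ]
0.164 foot [ 0.58036878 -0.09477781  0.164     ]
0.168 foot [ 0.57934352 -0.09508136  0.168     ]
foot scene/wrist [ 0.5807262  -0.09441171  0.16189517]
rod at fingertips scene [ 0.58718539 -0.0873123   0.239     ] foot [ 0.58268451 -0.09212085  0.164     ]
[ 0.58116335 -0.09234858  0.23906935]
proj foot [321.49672764 208.89012646] (319.8, 207.6)
```

{"method": "servo_tool", "body": {
  "commands": [
    [[-1.4,-0.3,15,0,0,0,5],[-1.4,-0.3,30,0,0,0,5],[-1.4,-0.3,40,0,0,0,5],[-1.4,-0.3,43,0,0,0,5],[-1.4,-0.3,43,0,0,0,5]]
  ]
}}

```text
clock: 6.13
ee_pos: [0.5811, -0.0943, 0.1959]
ee_rot: [-0.001, 0.598, 0.802, -0.0]
ft_force: [-0.7, -0.2, 0.0]
grip_width: 0.0092
```

```bash
python3 -c "
from h import *
snap('wrist','w5');snap('scene','s3');crop('w5',270,110,100,100,7);crop('s3',270,140,100,100,7)
plan([.5809,-.095,.239],106.5)"
```

```text
t 6.23 pos [ 0.5816 -0.0947  0.1972] yaw 106.53 F [-1.  -0.1  0.4] T [-0.    0.03 -0.01] w 9.8 tilt z [ 8.e-04 -2.e-04 -1.e+00]
shift [ -0.1  -0.8 -41.8] turn [0.0007 0.0004 0.0005]
```

View pics/w5_c270_110.png

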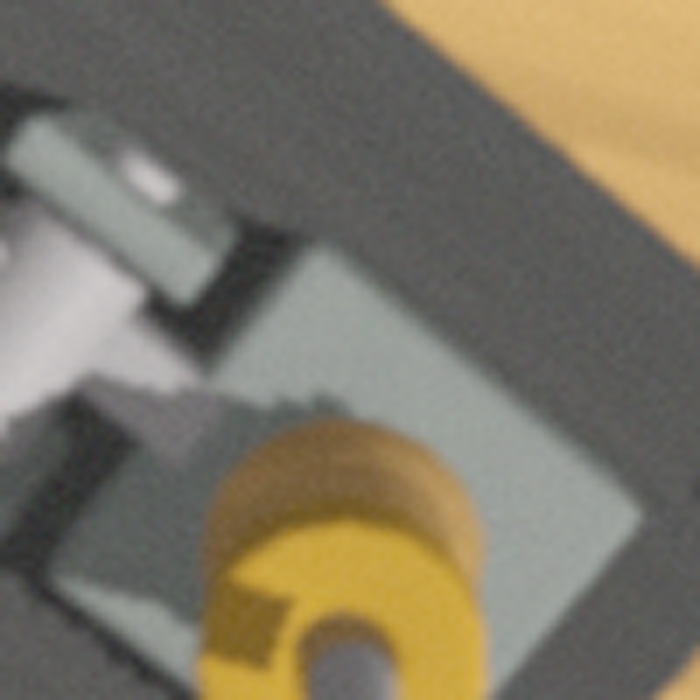

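View pics/s3_c270_140.png

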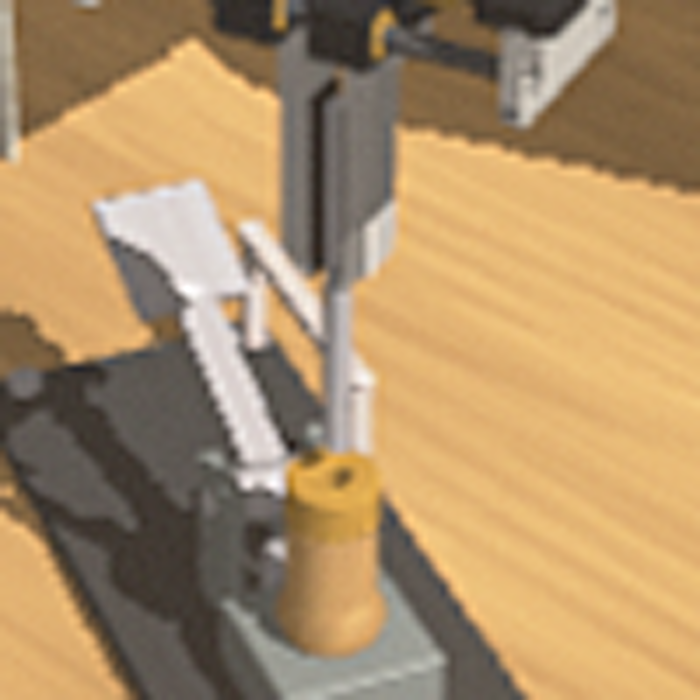

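{"method": "servo_tool", "body": {
  "commands": [
    [[0,0,5,0,0,0,5],[0,0,10,0,0,0,5],[0,0,14,0,0,0,5],[0,0,17,0,0,0,5],[0,0,20,0,0,0,5]]
  ]
}}

```text
clock: 6.65
ee_pos: [0.5813, -0.095, 0.176]
ee_rot: [-0.0, 0.598, 0.801, -0.0]
ft_force: [-0.1, -0.6, -0.8]
grip_width: 0.0094
```

```bash
python3 -c "
from h import *
plan([.5809,-.095,.135],106.5)
snap('wrist','w6');snap('scene','s4');crop('w6',270,130,100,110,6);crop('s4',270,140,100,100,7)
"
```

```text
t 6.65 pos [ 0.5813 -0.095   0.176 ] yaw 106.49 F [-0.1 -0.6 -0.8] T [ 0.04 -0.   -0.  ] w 9.4 tilt z [-3.e-04  0.e+00 -1.e+00]
shift [ 0.1 -0.3 41. ] turn [-0.0002 -0.0001 -0.0001]
```

View pics/w6_c270_130.png

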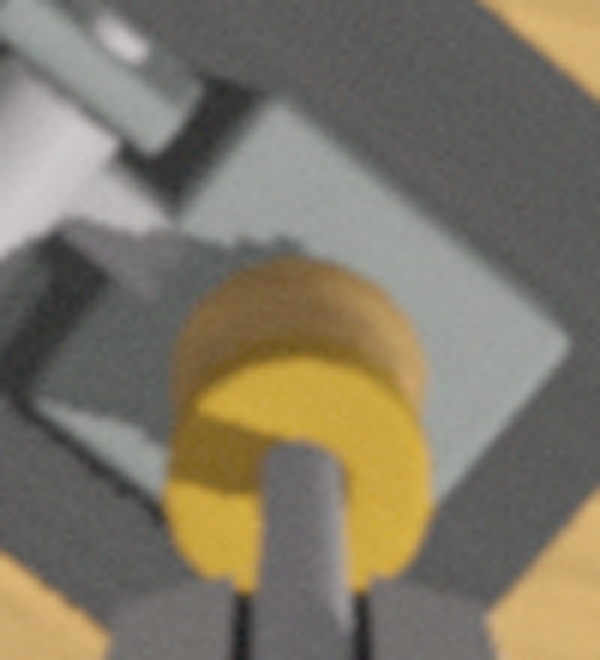

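View pics/s4_c270_140.png

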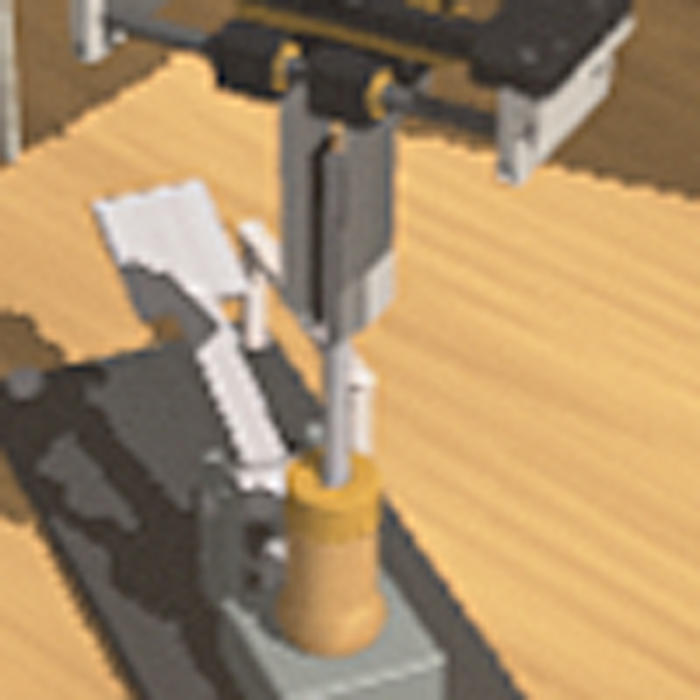

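{"method": "servo_tool", "body": {
  "commands": [
    [[0.4,0,8,0,0,0,5],[0.4,0,16,0,0,0,5],[0.4,0,24,0,0,0,5],[0.4,0,31,0,0,0,5],[0.4,0,36,0,0,0,5]]
  ]
}}

```text
clock: 7.17
ee_pos: [0.5816, -0.0948, 0.1397]
ee_rot: [0.001, 0.598, 0.801, 0.0]
ft_force: [3.9, -1.8, 1.5]
grip_width: 0.0094
```

{"method": "servo_tool", "body": {
  "commands": [
    [[0,0,1,0,0,0,5],[0,0,2,0,0,0,5],[0,0,3,0,0,0,5],[0,0,4,0,0,0,5],[0,0,4,0,0,0,5]]
  ]
}}

```text
clock: 7.58
ee_pos: [0.5815, -0.0948, 0.1365]
ee_rot: [0.0, 0.598, 0.801, 0.0]
ft_force: [5.1, -2.2, 0.4]
grip_width: 0.0094
```

{"method": "servo_tool", "body": {
  "commands": [
    [[-0.3,0.4,0.5,0,0,0,5],[-0.3,0.4,1,0,0,0,5],[-0.3,0.4,1.5,0,0,0,5],[-0.3,0.4,2,0,0,0,5],[-0.3,0.4,2,0,0,0,5]]
  ]
}}

```text
clock: 8.0
ee_pos: [0.5817, -0.0948, 0.1344]
ee_rot: [0.0, 0.598, 0.801, 0.0]
ft_force: [3.8, -2.1, 0.8]
grip_width: 0.0094
```

{"method": "servo_tool", "body": {
  "commands": [
    [[0,0.3,0.5,0,0,0,5],[0,0.3,1,0,0,0,5],[0,0.3,1.5,0,0,0,5],[0,0.3,2,0,0,0,5],[0,0.3,2,0,0,0,5]]
  ]
}}

```text
clock: 8.42
ee_pos: [0.5822, -0.0948, 0.1342]
ee_rot: [0.001, 0.598, 0.801, 0.0]
ft_force: [-2.5, -0.8, 17.4]
grip_width: 0.0095
```

{"method": "servo_tool", "body": {
  "commands": [
    [[0,0,0,0,0,0,40],[0,0,0,0,0,0,40],[0,0,0,0,0,0,40],[0,0,0,0,0,0,40],[0,0,0,0,0,0,40]]
  ]
}}

```text
clock: 8.83
ee_pos: [0.5817, -0.0946, 0.132]
ee_rot: [-0.001, 0.598, 0.801, -0.0]
ft_force: [1.3, 0.9, -0.5]
grip_width: 0.038
```

```bash
python3 -c "
from h import *
plan([.5809,-.095,.26],106.5)
snap('wrist','w7');snap('scene','s5');crop('s5',270,110,100,120,5)
"
```

```text
t 8.83 pos [ 0.5817 -0.0946  0.132 ] yaw 106.5 F [ 1.3  0.9 -0.5] T [ 0.03 -0.02  0.01] w 38.0 tilt z [-1.e-03  3.e-04 -1.e+00]
shift [-1.00e-01 -1.00e+00 -1.28e+02] turn [-0.0009 -0.0006  0.    ]
```

View pics/w7.png

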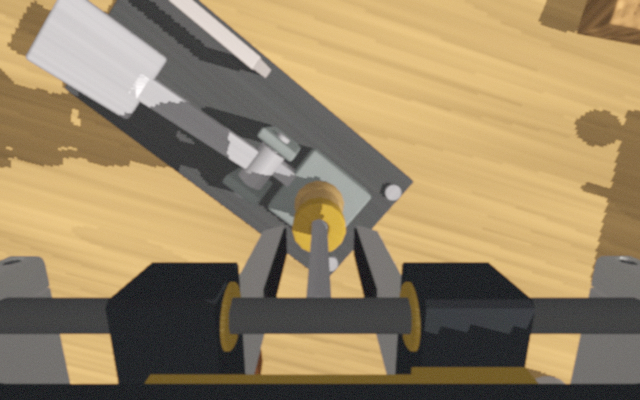

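View pics/s5_c270_110.png

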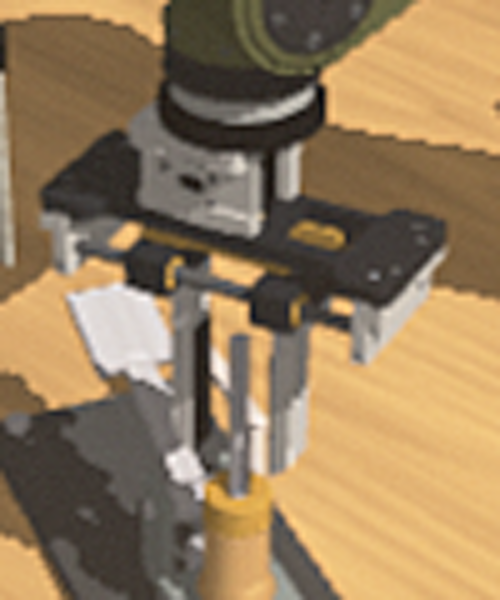

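Released; the rod stands free in the bore. I'm raising straight up and verifying its height.

{"method": "servo_tool", "body": {
  "commands": [
    [[0,0,-15,0,0,0,40],[0,0,-45,0,0,0,40],[0,0,-80,0,0,0,40],[0,0,-110,0,0,0,40],[0,0,-120,0,0,0,40]]
  ]
}}

```text
clock: 9.35
ee_pos: [0.5829, -0.0949, 0.2573]
ee_rot: [0.003, 0.598, 0.801, 0.001]
ft_force: [-0.3, 0.4, 0.9]
grip_width: 0.0398
```

```bash
python3 -c "
from h import *
plan([.5809,-.095,.26],106.5)
snap('wrist','w8');snap('scene','s6');crop('s6',270,120,100,120,6)
print(proj('s6',[.581,-.095,.2]),proj('w8',[.581,-.095,.2]))
"
```

```text
t 9.35 pos [ 0.5829 -0.0949  0.2573] yaw 106.5 F [-0.3  0.4  0.9] T [ 0.05  0.   -0.02] w 39.8 tilt z [ 0.0059 -0.0013 -1.    ]
shift [ 0.4 -2.  -2.7] turn [0.0053 0.0029 0.    ]
[318.16760595 176.95400205] [321.50289474 211.47921624]
```

View pics/w8.png

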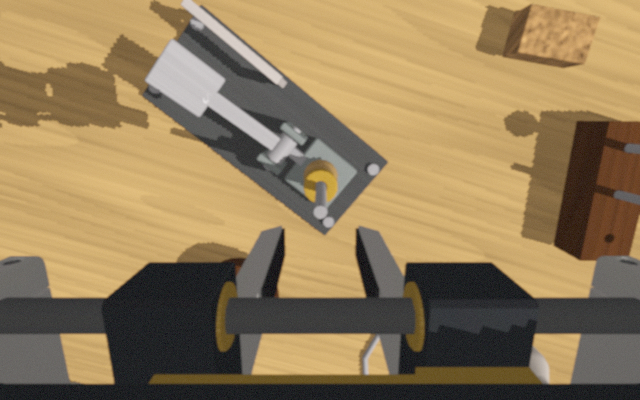

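View pics/s6_c270_120.png

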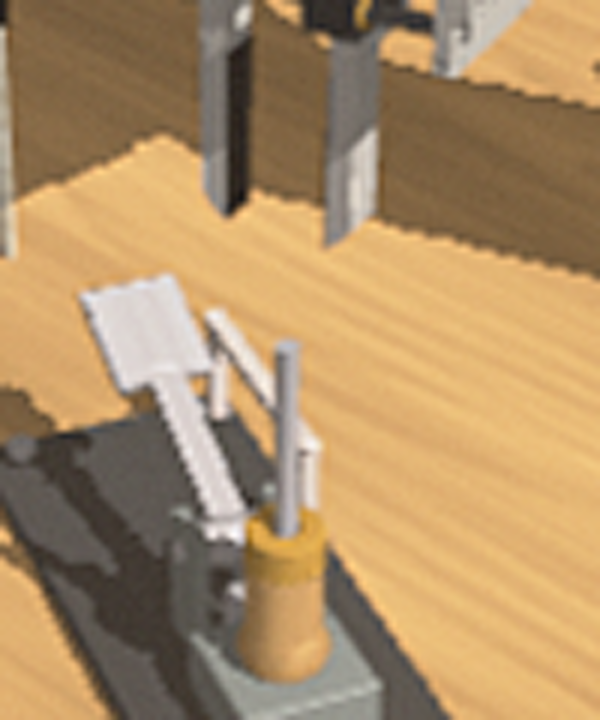

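{"method": "servo_tool", "body": {
  "commands": [
    [[-33,-27,0,0,0,0.12,0],[-66,-54,0,0,0,0.24,0],[-99,-82,0,0,0,0.36,0],[-132,-109,0,0,0,0.48,0],[-132,-109,0,0,0,0.6,0]]
  ],
  "force": 30
}}

```text
clock: 9.87
ee_pos: [0.512, -0.2569, 0.2501]
ee_rot: [-0.001, 0.811, 0.584, -0.001]
ft_force: [-1.4, -0.3, 0.6]
grip_width: 0.01
```

{"method": "servo_tool", "body": {
  "commands": [
    [[0,0,0,0,0,0.12,0],[0,0,0,0,0,0.24,0],[0,0,0,0,0,0.36,0],[0,0,0,0,0,0.48,0],[0,0,0,0,0,0.6,0]]
  ]
}}

```text
clock: 10.28
ee_pos: [0.5144, -0.252, 0.2501]
ee_rot: [-0.001, 0.947, 0.321, -0.001]
ft_force: [-0.6, 0.3, 0.9]
grip_width: 0.0001
```

{"method": "servo_tool", "body": {
  "commands": [
    [[0,0,0,0,0,0.12,0],[0,0,0,0,0,0.24,0],[0,0,0,0,0,0.36,0],[0,0,0,0,0,0.48,0],[0,0,0,0,0,0.6,0]]
  ]
}}

```text
clock: 10.7
ee_pos: [0.5145, -0.2519, 0.2501]
ee_rot: [-0.001, 1.0, 0.026, -0.001]
ft_force: [0.9, -0.4, -0.1]
grip_width: 0.0002
```

```bash
python3 -c "
from h import *
plan([.516,-.252,.16],-22.5);print(robot.read_state()['q'].round(2))"
```

```text
t 10.7 pos [ 0.5145 -0.2519  0.2501] yaw 3.03 F [ 0.9 -0.4 -0.1] T [-0.07  0.09  0.01] w 0.2 tilt z [-0.0028  0.0016 -1.    ]
shift [ 1.8  0.3 90.1] turn [-0.0011  0.0031  0.4455]
[-0.52  0.32  1.39  0.    1.43 -0.57]
```

{"method": "servo_tool", "body": {
  "commands": [
    [[1,0,20,0,0,0.12,0],[1,0,45,0,0,0.24,0],[1,0,70,0,0,0.36,0],[1,0,80,0,0,0.445,0],[1,0,80,0,0,0.445,0]]
  ]
}}

```text
clock: 11.12
ee_pos: [0.5143, -0.2512, 0.1677]
ee_rot: [-0.001, 0.981, -0.194, -0.003]
ft_force: [0.2, -0.1, -0.7]
grip_width: 0.0005
```

```bash
python3 -c "
from h import *
plan([.516,-.252,.11],-22.5)
snap('wrist','w9');snap('scene','s7')
plan([.516,-.252,.11],-22.5)
for n,X in (('tcp',[.516,-.252,.17]),('padlevel',[.516,-.252,.069])): print(n,proj('w9',X))
"
```

```text
t 11.12 pos [ 0.5143 -0.2512  0.1677] yaw -22.36 F [ 0.2 -0.1 -0.7] T [-0.05  0.1  -0.05] w 0.5 tilt z [-0.0064  0.0036 -1.    ]
shift [ 2.3  0.1 57.7] turn [-0.0009  0.0073  0.0024]
t 11.22 pos [ 0.5156 -0.252   0.1715] yaw -21.95 F [ 0.4 -0.5  0.2] T [-0.12  0.1  -0.07] w 0.5 tilt z [-1.7e-03  9.0e-04 -1.0e+00]
shift [ 0.5 -0.1 61.5] turn [-0.0002  0.0019  0.0096]
tcp [323.044905   242.07613474]
padlevel [322.71867441 199.6973764 ]
```

View pics/w9.png

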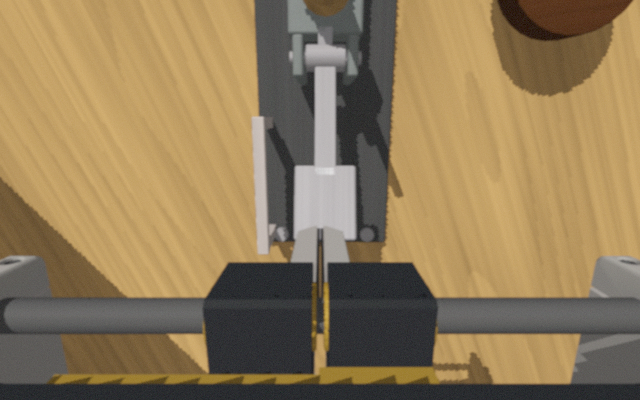

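View pics/s7.png

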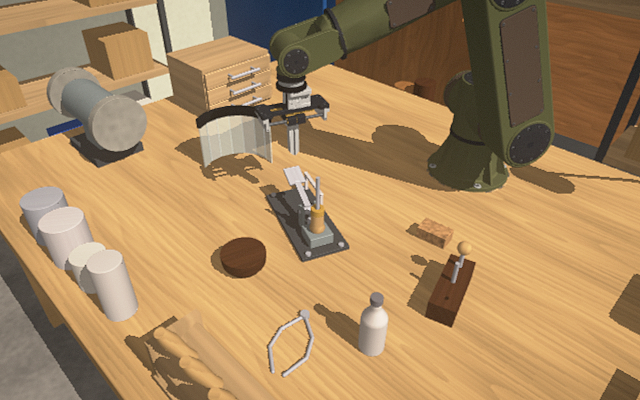

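{"method": "servo_tool", "body": {
  "commands": [
    [[1.5,0,20,0,0,0,0],[1.5,0,35,0,0,0,0],[1.5,0,48,0,0,0,0],[1.5,0,58,0,0,0,0],[1.5,0,65,0,0,0,0]]
  ]
}}

```text
clock: 11.63
ee_pos: [0.5175, -0.253, 0.1073]
ee_rot: [0.0, 0.982, -0.191, 0.0]
ft_force: [-0.8, -0.5, 3.8]
grip_width: 0.0006
```

{"method": "servo_tool", "body": {
  "commands": [
    [[0,0,4,0,0,0,0],[0,0,8,0,0,0,0],[0,0,12,0,0,0,0],[0,0,16,0,0,0,0],[0,0,20,0,0,0,0]]
  ]
}}

```text
clock: 12.05
ee_pos: [0.5177, -0.2531, 0.0878]
ee_rot: [0.0, 0.981, -0.192, 0.001]
ft_force: [-0.3, -3.2, 5.3]
grip_width: 0.0004
```

```bash
python3 -c "
from h import *
plan([.516,-.252,.069],-22.5)
"
```

```text
t 12.05 pos [ 0.5177 -0.2531  0.0878] yaw -22.12 F [-0.3 -3.2  5.3] T [-0.78  0.27 -0.02] w 0.4 tilt z [ 0.0011 -0.001  -1.    ]
shift [-2.  -0.4 18.8] turn [ 0.0005 -0.0014  0.0067]
```

{"method": "servo_tool", "body": {
  "commands": [
    [[0,0,4,0,0,0,0],[0,0,8,0,0,0,0],[0,0,12,0,0,0,0],[0,0,15,0,0,0,0],[0,0,17,0,0,0,0]]
  ]
}}

```text
clock: 12.47
ee_pos: [0.5176, -0.2534, 0.0707]
ee_rot: [0.001, 0.981, -0.192, 0.001]
ft_force: [-2.4, -5.7, 7.2]
grip_width: 0.0004
```

{"method": "servo_tool", "body": {
  "commands": [
    [[0,0,0.5,0,0,0,0],[0,0,1,0,0,0,0],[0,0,1.5,0,0,0,0],[0,0,1.5,0,0,0,0],[0,0,1.5,0,0,0,0]]
  ]
}}

```text
clock: 12.88
ee_pos: [0.5175, -0.2535, 0.0695]
ee_rot: [0.001, 0.981, -0.192, 0.001]
ft_force: [-2.8, -5.3, 7.7]
grip_width: 0.0005
```

```bash
python3 -c "
from h import *
plan([.516,-.252,.069],-22.5)
snap('wrist','w10');snap('scene','s8');snap('top','t8')
plan([.516,-.252,.069],-22.5)
crop('s8',265,150,85,75,9);crop('w10',220,30,180,230,3)
"
```

```text
t 12.88 pos [ 0.5175 -0.2535  0.0695] yaw -22.13 F [-2.8 -5.3  7.7] T [-1.12  0.67 -0.04] w 0.5 tilt z [ 9.0e-04 -1.5e-03 -1.0e+00]
shift [-2.  -0.8  0.5] turn [ 0.001  -0.0014  0.0065]
t 13.03 pos [ 0.5175 -0.2535  0.0695] yaw -22.13 F [-2.7 -4.6  7.2] T [-1.14  0.55  0.01] w 0.5 tilt z [ 9.0e-04 -1.5e-03 -1.0e+00]
shift [-2.  -0.8  0.5] turn [ 0.001  -0.0014  0.0065]
```

View pics/s8_c265_150.png

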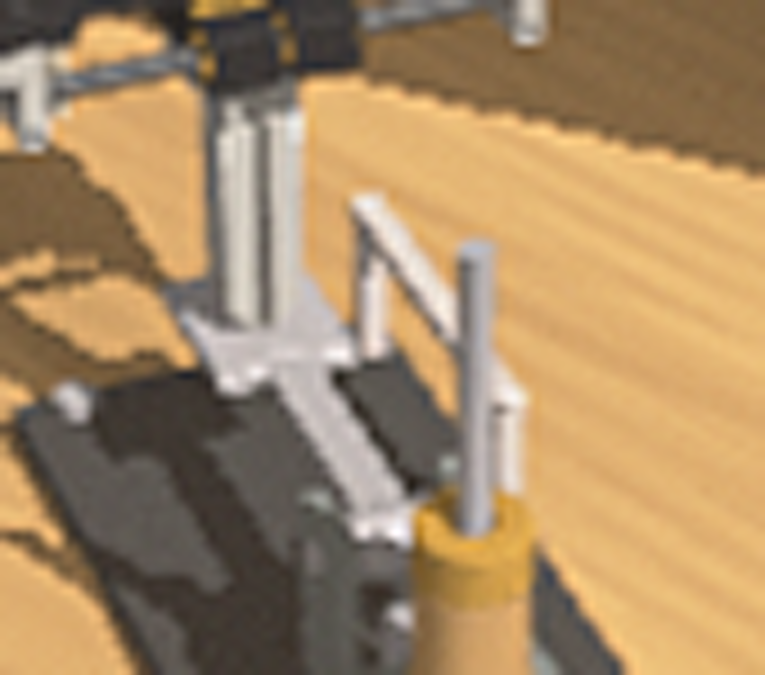

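View pics/w10_c220_30.png

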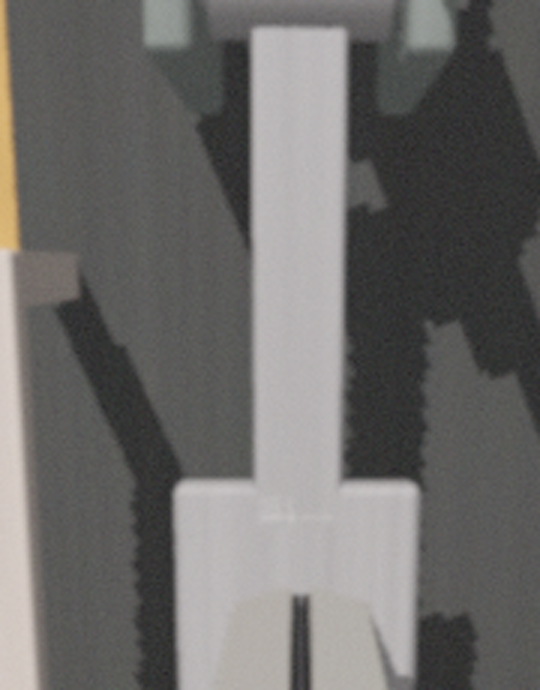

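View pics/t8.png

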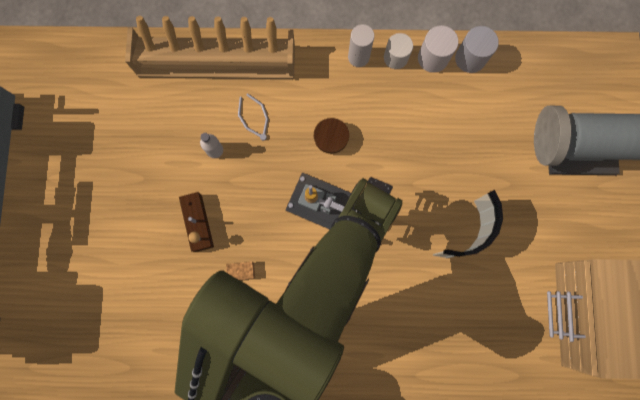

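Run:
```python
from h import *
b=np.array([.581,-.095]); a=np.radians(-22.5); ex=np.array([np.cos(a),np.sin(a)]); ey=np.array([-np.sin(a),np.cos(a)]); o=b-.085*ey
def pt(x,y,z): return [*(o+ex*x+ey*y),z]
def lev(x,r,th): # top plane point at r from hinge; top 4mm above hinge when level
    return pt(x,.03-r*np.cos(th)+ -.004*np.sin(th)*-1*0 , .065+r*np.sin(th)+.004*np.cos(th))
for th in(-.05,-.025,0,.025,.05):
    print(th,[((proj('s8',lev(x,r,th))-[265,150])*9).round(0).tolist() for x,r in((.023,.143),(.023,.087),(-.023,.087))],[((proj('w10',lev(x,r,th))-[220,30])*3).round(0).tolist() for x,r in((-.023,.087),(.023,.087))])
for y in(-.015,-.135): print('bar',[((proj('s8',pt(x,y,.069))-[265,150])*9).round(0).tolist() for x in(-.06,-.05)],((proj('w10',pt(-.05,y,.069))-[220,30])*3).round())
```

```text
-0.05 [[162.0, 297.0], [223.0, 386.0], [365.0, 353.0]] [[167.0, 477.0], [412.0, 478.0]]
-0.025 [[162.0, 287.0], [223.0, 380.0], [364.0, 347.0]] [[165.0, 480.0], [413.0, 481.0]]
0 [[161.0, 277.0], [223.0, 374.0], [364.0, 341.0]] [[164.0, 482.0], [414.0, 484.0]]
0.025 [[161.0, 268.0], [223.0, 369.0], [364.0, 336.0]] [[162.0, 485.0], [416.0, 486.0]]
0.05 [[161.0, 259.0], [223.0, 363.0], [364.0, 330.0]] [[160.0, 487.0], [417.0, 488.0]]
bar [[530.0, 389.0], [499.0, 397.0]] [  1. 244.]
bar [[382.0, 187.0], [353.0, 193.0]] [ 40. 859.]
```

Run:
```python
from h import *
crop('s8',278,165,50,35,15)
b=np.array([.581,-.095]); a=np.radians(-22.5); ex=np.array([np.cos(a),np.sin(a)]); ey=np.array([-np.sin(a),np.cos(a)]); o=b-.085*ey
P=lambda x,y,z:((proj('s8',[*(o+ex*x+ey*y),z])-[278,165]+.5)*15).round(0).tolist()
for th in(-.03,0,.03): print(th,P(.023,.03-.143*np.cos(th),.069+.143*np.sin(th)),P(.023,.03-.087*np.cos(th),.069+.087*np.sin(th)),P(-.023,.03-.087,.069+.087*np.sin(th)))
print(P(-.06,-.135,.069),P(-.05,-.135,.069))
```

```text
-0.03 [82.0, 264.0] [185.0, 418.0] [420.0, 363.0]
0 [81.0, 245.0] [184.0, 407.0] [420.0, 351.0]
0.03 [81.0, 226.0] [184.0, 395.0] [420.0, 340.0]
[449.0, 94.0] [401.0, 104.0]
```

View pics/s8_c278_165.png

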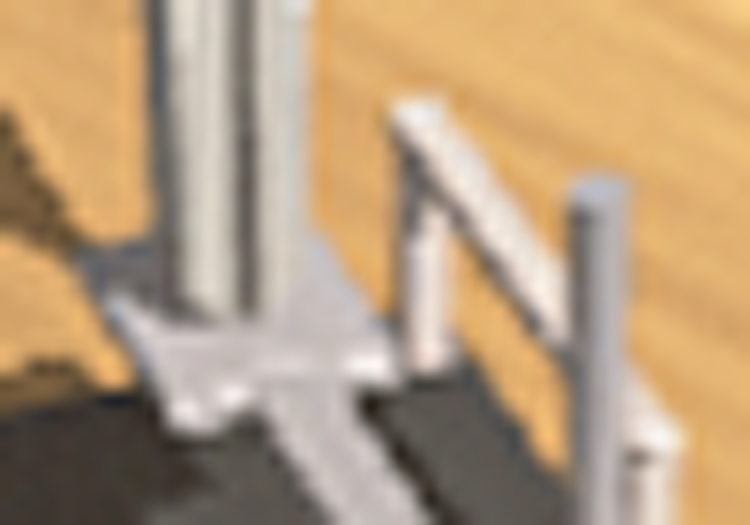

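```bash
python3 -c "
from h import *
plan([.516,-.252,.069],-22.5)
print(robot.hand_in())
"
```

```text
t 13.03 pos [ 0.5175 -0.2535  0.0695] yaw -22.13 F [-2.7 -4.6  7.2] T [-1.14  0.55  0.01] w 0.5 tilt z [ 9.0e-04 -1.5e-03 -1.0e+00]
shift [-2.  -0.8  0.5] turn [ 0.001  -0.0014  0.0065]
the job is handed in; nothing more can be done
None
```

The tang is fully home in the handle and released, the lever is held level with the sight bar, and the job was handed in at 13.0 s. The hand-in gave no verdict.

- **Tang:** I pulled it from the end hole of the block and lowered it into the bore until it bottomed at about 17 N. The foot was then at about 60 mm, which is the bore's floor. After I let go and backed off, the scene camera showed its top within 1 pixel of where a 200 mm height should appear.
- **Lever:** I then pressed the pad down with closed fingers and held it there. The fingertips read 69.5 mm against 69 mm for level, with about 7.5 N upward on the fingers, close to the 8 N expected. The pad corners matched a level lever in the picture to about 0.01–0.02 rad.
- **Last checks:** A sideways force of about 5 N remained on the fingers, probably friction on the pad. In the last pictures the tang stood in the handle and nothing else had visibly moved. No check failed or disagreed.

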